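# Raise the bench camera to its second stop and hold it for the picture

## Robot

A 7-joint arm with a two-finger parallel gripper is mounted at the origin on the work surface. World frame = base frame: x ahead of the robot, y to its left, z up, the work surface at z = 0. Lengths are in m, angles in rad, forces in N, time in s.
With the tool pointing down it reaches from about 0.425 to 0.875 m from the base axis. Payload 4.7 kg.
Tool frame: the origin (TCP) lies at the very end of the fingers, on their centre line; the grasp point (between the pads) lies ctrl.pinch_z behind it (ctrl.pinch_z is the distance from the TCP to the grasp point, in m); x points along the fingers, y is the direction in which the jaws open and shut, and the axes are right-handed (so a half turn about x gives the same grasp; the last joint's range is limited). The gripper opens to 87 mm and grips with 3 to 60 N. Pads are 19 mm wide; open, the fingers measure 117 mm over their backs; the gripper's body (75 mm by 190 mm) begins 51 mm behind the grasp point.
Start: joints at [1.3, 0.321, -0.07, 1.45, 0.023, 1.371, -0.057], TCP at [0.183, -0.624, 0.223] pointing down, gripper open.
Joint ranges: [-2.86, 2.86], [-0.3, 2.09], [-1.38, 1.24], [0.06, 2.45], [-1.56, 4.7], [0.09, 2.05], [-2.69, 2.69]. Speed limits (rad/s): [2.57, 2.57, 3.14, 3.14, 3.14, 3.14, 3.14].

## Interface

Orientations are given as a rotation vector (axis times angle).
In Python, from bench import get_state, get_image, camera_info, order, ctrl gives the robot as it stands.
- The arm moves only by the tool jog_arm, never from a script. Its arguments are lists of equal length, an entry for each row: "claw": the finger opening in mm, from 0 to 87; "xyz": the shift along the tool's x, y, z in mm, a list of three; "roll": the turn about the tool's x in degrees. In form: {"claw": [claw, ...], "xyz": [[tx, ty, tz], ...], "roll": [roll, ...]}. A call has 1 to 5 rows; each row is the pose to reach, as a shift and turn from the pose measured when the call began, along the tool's axes at that moment; what a row does not reach only later rows make up. A row lasts 1/10 s, in which the tool goes at most 50 mm and 8.59 degrees, less where a joint would pass 70% of its speed; a pose out of reach is approached as far as the arm can. A call with a gripper value outside its range is refused whole. The fingers move at their own pace and stop on an object; "force" is the grip in N (left out, the last holds). Time passes only in rows, so rows that repeat a pose let the fingers close. It gives the time, the measured TCP pose, the force and the opening at its end, in the units of the state.
- get_state(): the state, without advancing time (a new reading comes with each control period).
- get_image(name): name is "scene" or "top"; returns (picture, depth): 480x640x3 uint8, red, green, blue; 480x640 float32, m along the optical axis (not along the pixel's ray), 0 where there is no reading.
- camera_info(name): a dict with "intrinsics" (3x3 intrinsics, pixels), "rvec" (rotation vector, rad) and "tvec" (3), from world to camera coordinates, as OpenCV has them. Camera axes: x right, y down, z forward; pixel columns grow to the right and rows downward; lengths in m; the calibration is good to about 2 mm. A picture is of the moment at which its call begins. camera_info takes no time and is no camera call.
- order.close_job(): hands the job in, once; it reports no verdict.
The state is a dict: "time": time; "joint_positions": joint angles; "qd": joint speeds; "joint_torque": joint torques, N m; "position": TCP position; "tool_rot": TCP orientation; "ft_force": force on the tool from outside, world axes, zero at the start; "torque": the same for the moment, N m; "grip_width": opening from 0.0 (shut) to 1.0 (fully open).
Only numpy, scipy, OpenCV 4.12 (cv2) and the standard library are available. Lean on these libraries where they do the work, as an engineer would, in place of code of your own. Each camera call takes 0.05 s, during which the arm holds its last target. There are 200 camera calls.

## Task

Raise the camera over the test gauge for an overview picture of the bench: take the grip on top of its telescoping column, squeeze the red release button in, and pull the column straight up, past the first stop, to the second stop, where everything is fully out. The second stop has no catch, so finish while still gripping it there, held up at full height and still. Do not touch the camera itself, and leave the other things on the bench where they lie.

Things in the scene. Friction and masses are not known exactly. Their poses are not given: they have to be found in the camera images.
- camera_stand: Fixed heavy foot of the camera column: grey disc 150 mm across, 18 mm high. Origin at the centre of its underside, z up; x points from the column to the camera, y to the side of the grip with the red button. Outer tube 34 mm thick; black collars up to 120 mm; then, moving with the grip, a black clamp head 44 (x) by 34 (y) mm up to 144 mm and the camera arm, 16 mm wide along +x.
- grip (a point): Middle of the black upright grip on top of the column, on its axis; axes as camera_stand. 184 mm above the bench with the column down, 304 mm fully out. Grip 40 mm (x) by 30 mm (y) by 56 mm high, from 32 mm below to 24 mm above this point. Take it from above across y, one finger on the red button (36 mm over the button at rest, 30.5 mm pressed in); across x the button is missed.
- button_face (a point): Centre of the outer face of the red release button, a paddle 20 mm wide (x) and 32 mm high in the +y face of the grip, 21 mm out from the column's axis, 6 mm proud of the face at rest, 2 mm below point grip. It moves in towards the axis when squeezed.
- release_button (a joint): Travel of the red button (m): 0 out, 0.0055 fully in; spring about 1.2 N at rest, 6 N fully in. When out, a pin locks the column at the bottom or at the first stop; from about 4 mm in it is free. There is no catch above the first stop: let go there, the column sinks back to the first stop.
- upper_tube (a joint): How far the upper (thin steel) tube with grip and camera is drawn out of the lower tube (m): 0 down, 0.060 out, the first stop. It weighs about 0.4 kg with grip and camera and slides with about 1.2 N of friction.
- lower_tube (a joint): How far the lower (aluminium) tube is drawn out (m): 0 down, 0.060 out, the second stop (firm). It slides stiffly, about 12 N of friction, so it follows only after the upper tube has reached its end: pull about 5 N up to the first stop, about 17 N beyond it, then firm resistance at the second. Whole stroke 120 mm, straight up.
- camera: White camera, 56 by 44 by 34 mm, with a black lens underneath, at the end of its arm 130 mm from the column along camera_stand's x and rising with the grip. Origin at the centre of the white body, 130 mm above the bench with the column down. Not to be touched.
- test_gauge: Loose steel dial gauge lying face up under the camera, 80 mm across and 34 mm high, with a brass stem; origin under its centre.
- transmitter: Loose steel pressure transmitter with black plug lying beside the column, 112 mm long and 30 mm high; origin near the middle of its underside.
- brass_adapter: Loose brass adapter standing by the column, 28 mm across, 35 mm high; origin under its centre.
- spanner: Loose spanner, 160 mm long, lying on the robot's side of the column; origin under its middle.
- mouse: Loose black computer mouse, 105 by 60 mm, 34 mm high; origin under its centre.
- mug: Loose blue mug, 80 mm across and 92 mm high; origin under its centre.

How it is judged:
By the outcome, as a careful person would: the job done as asked, in the order asked, and still so for the second after the job is handed in, while the arm keeps its last pose, push and grip.
It also fails if it takes over 35 s, if anything falls off the work surface, if the arm or the gripper's body presses on something with over 40 N, if the wrist force passes 120 N, or if a joint passes its speed limit or range.

## Working session

There is one attempt and no reset: what is moved stays moved. The work goes in short steps, Python scripts to look and compute and a tool call to move; the robot and the scene stay as the last step left them, time stands still between calls to the robot, and variables do not carry over. Pictures are saved under pics/ and viewed, about 8 in all and at most 12, crops included, and the job is handed in when it is done.

Besides the shell and the picture viewer there is one more tool, called after "Emit:" as name(argument=value, ...) on one line, values as JSON. jog_arm: Moves the arm, as the interface text tells. Its arguments: {"type":"object","properties":{"claw":{"type":"array"},"xyz":{"type":"array"},"roll":{"type":"array"},"force":{"type":"number"}},"required":["claw","xyz","roll"]}

```bash
mkdir -p pics; cat > h.py <<'E'
import numpy as np, cv2
from bench import get_state, get_image, camera_info, order, ctrl
def cam(n):
    c=camera_info(n); return np.array(c["intrinsics"],float),cv2.Rodrigues(np.array(c["rvec"],float))[0],np.array(c["tvec"],float).ravel()
def cloud(n,d):
    K,R,t=cam(n); v,u=np.mgrid[:480,:640]
    p=np.stack([(u-K[0,2])/K[0,0]*d,(v-K[1,2])/K[1,1]*d,d],-1)
    return (p-t)@R   # world points per pixel
E
python3 - <<'E'
from h import *
for n in("scene","top"):
    im,d=get_image(n); cv2.imwrite(f"pics/{n}0.png",im[:,:,::-1]); np.save(n+"0.npy",d)
    K,R,t=cam(n); print(n,K.round(1).tolist(),(-R.T@t).round(3),R[2].round(3),(d>0).mean())
    P=cloud(n,d); h=cv2.cvtColor(im,cv2.COLOR_RGB2HSV)
    m=((h[...,0]<8)|(h[...,0]>172))&(h[...,1]>150)&(h[...,2]>80)
    k,l,s,c=cv2.connectedComponentsWithStats(m.astype(np.uint8))
    for i in range(1,k):
        if s[i,4]>15: print(s[i],c[i].round(1),np.median(P[(l==i)&(d>0)],0).round(4))
s=get_state(); print(s["position"],s["tool_rot"],s["ft_force"],ctrl.pinch_z,s["time"])
print(cv2.Rodrigues(np.array(s["tool_rot"],float))[0].round(3))
E
```

```text
scene [[441.4, 0.0, 321.7], [0.0, 441.4, 235.3], [0.0, 0.0, 1.0]] [ 1.174 -0.263  0.735] [-0.701  0.267 -0.661] 0.9947721354166666
top [[504.2, 0.0, 319.5], [0.0, 504.2, 234.3], [0.0, 0.0, 1.0]] [0.406 0.02  1.11 ] [ 0.117 -0.005 -0.993] 0.9959212239583334
[285 230   4  10  27] [286.5 234.6] [0.5142 0.0762 0.1901]
[ 0.18242612 -0.62335033  0.22156686] [ 2.06902787  0.29847365 -2.0697698 ] [ 0.61154054 -0.53244033  0.25434776] 0.0187 0.1
[[-0.001  0.281 -0.96 ]
 [ 0.002 -0.96  -0.281]
 [-1.    -0.002  0.   ]]
```

View pics/scene0.png

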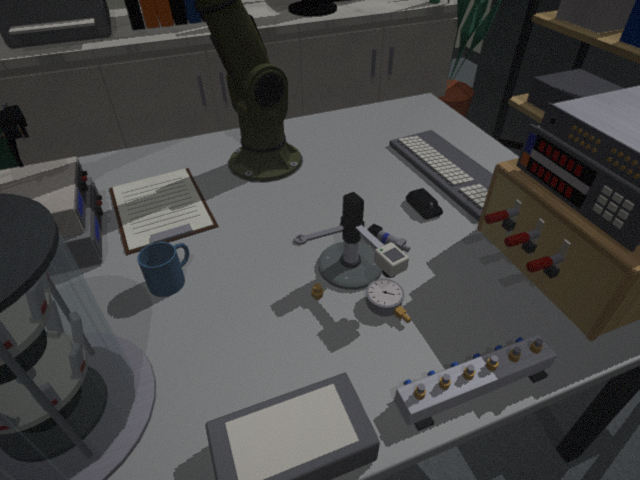

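View pics/top0.png

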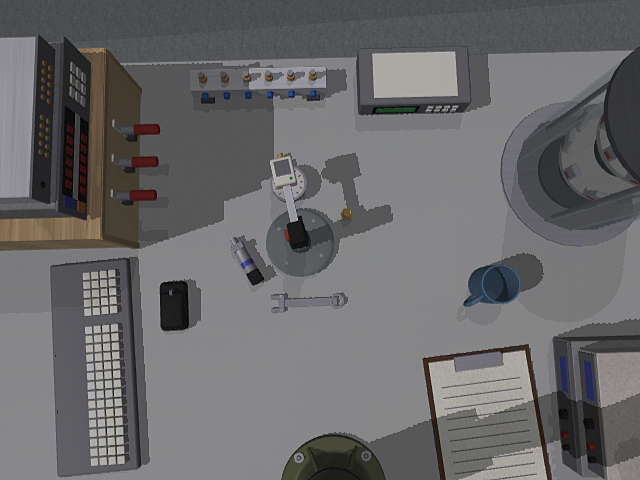

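The scene view shows the grip at about (352,215), with the camera at (392,258) and the button on its hidden side. In the top view the grip is at (297,232), the red button at (286,235) on its left, the camera at (284,170), the foot centre at about (300,242) and the transmitter at (247,262).

```bash
python3 - <<'E'
from h import *
for n in("top","scene"):
    d=np.load(n+"0.npy"); P=cloud(n,d)
    im=cv2.imread(f"pics/{n}0.png"); 
    near=np.hypot(P[...,0]-.51,P[...,1]-.06)<.22
    for nm,lo,hi in(("foot",.010,.024),("griptop",.200,.216),("gripall",.15,.22),("camtop",.138,.152)):
        m=near&(P[...,2]>lo)&(P[...,2]<hi)
        if nm.startswith("foot"): m&=np.hypot(P[...,0]-.51,P[...,1]-.05)<.1
        q=P[m]
        k,l,s,c=cv2.connectedComponentsWithStats(m.astype(np.uint8))
        for i in range(1,k):
            if s[i,4]<25: continue
            q=P[l==i]; r=cv2.minAreaRect((q[:,:2]*1000).astype(np.float32))
            print(n,nm,s[i],"mean",q.mean(0).round(4),"rect",np.round(r[0],1),np.round(r[1],1),round(r[2],1), cv2.minEnclosingCircle((q[:,:2]*1000).astype(np.float32)) if nm=="foot" else "")
E
```

```text
top foot [ 266  209   68   68 2884] mean [0.5126 0.0561 0.018 ] rect [518.6  58.1] [146.8 147.7] 88.5 ((518.5792236328125, 58.180023193359375), 75.14187622070312)
top griptop [287 221  18  23 186] mean [0.5183 0.0578 0.2015] rect [518.1  57.8] [37.6 27.4] 10.8 
top gripall [285 221  22  26 421] mean [0.5159 0.0587 0.1964] rect [517.9  60.7] [40.1 35.9] 11.5 
top camtop [270 156  32  66 881] mean [0.6253 0.0789 0.1454] rect [609.8  75.9] [129.2  43.9] 11.5 
top camtop [291 224  17  25  55] mean [0.5076 0.0506 0.1432] rect [511.8  47.8] [25.8 50.6] 59.1 
scene foot [ 318  242   64   46 1828] mean [0.5336 0.0445 0.017 ] rect [520.5  49.3] [137.7 147.4] 81.7 ((520.3680419921875, 53.75480651855469), 75.71574401855469)
scene griptop [346 193  14  11  48] mean [0.5228 0.0532 0.2006] rect [522.4  54.2] [31.7 23.6] 5.4 
scene gripall [342 192  22  32 545] mean [0.5286 0.0509 0.1816] rect [520.8  54.2] [41.5 30.8] 10.9 
scene camtop [340 216  69  53 824] mean [0.6175 0.0709 0.1443] rect [587.2  69. ] [179.9  44.9] 10.7
```

Emit:
jog_arm(claw=[87,87,87,87,87], xyz=[[-20,-25,-25],[-40,-55,-60],[-50,-90,-95],[-50,-125,-132],[-50,-162,-170]], roll=[1,2,3,4,5], force=45)

```text
time: 0.6
position: [0.2986, -0.4225, 0.272]
tool_rot: [2.118, 0.21, -2.119]
ft_force: [1.0, -0.4, 0.6]
grip_width: 1.001
```

Emit:
jog_arm(claw=[87,87,87,87,87], xyz=[[0,-30,-35],[0,-65,-70],[0,-102,-105],[0,-140,-140],[0,-178,-172]], roll=[0,0,0,0,0])

```text
time: 1.1
position: [0.432, -0.2144, 0.2719]
tool_rot: [2.118, 0.21, -2.119]
ft_force: [0.7, -1.1, 0.6]
grip_width: 1.004
```

Emit:
jog_arm(claw=[87,87,87,87,87], xyz=[[0,-40,-25],[0,-80,-45],[0,-120,-65],[0,-160,-85],[0,-200,-105]], roll=[0,0,0,0,0])

```text
time: 1.6
position: [0.4958, 0.004, 0.2719]
tool_rot: [2.118, 0.209, -2.119]
ft_force: [0.9, -0.3, -0.4]
grip_width: 1.002
```

Emit:
jog_arm(claw=[87,87,87,87,87], xyz=[[0,-20,-14],[0,-40,-28],[0,-48,-33.5],[15,-48,-33.5],[30,-48,-33.5]], roll=[0,0,0,0,0])

```text
time: 2.1
position: [0.519, 0.0562, 0.2405]
tool_rot: [2.117, 0.207, -2.12]
ft_force: [0.6, -0.1, 0.2]
grip_width: 0.998
```

```bash
python3 - <<'E'
from h import *
S=[]
for n in("scene","top"):
    im,d=get_image(n); u,v=(352,180) if n=="scene" else (297,232)
    S.append(cv2.resize(im[v-75:v+75,u-50:u+50,::-1],(400,600),interpolation=cv2.INTER_CUBIC))
    P=cloud(n,d); np.save(n+"1.npy",P)
cv2.imwrite("pics/c1.png",np.hstack(S))
s=get_state(); print(s["position"],s["ft_force"])
E
```

```text
[0.5171266  0.05536571 0.23847738] [ 0.85400199 -1.12053538 -0.1382487 ]
```

View pics/c1.png

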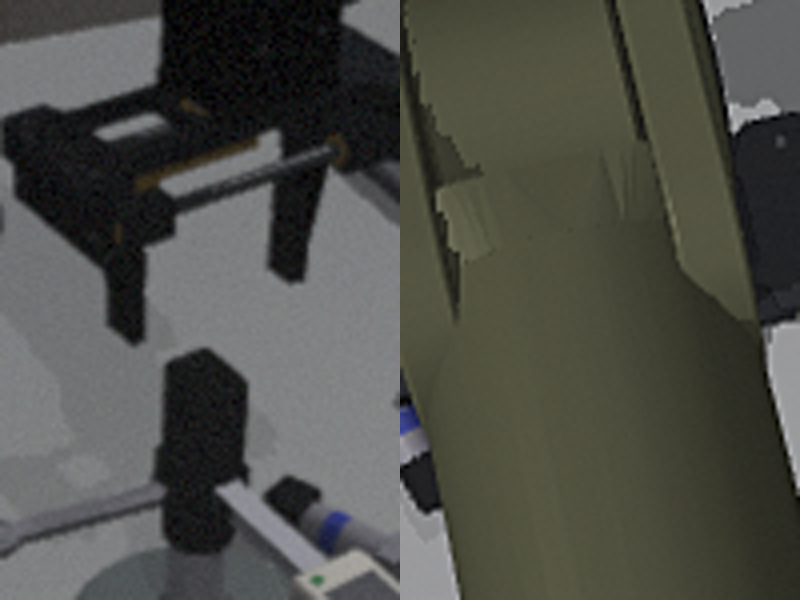

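The scene crop shows both fingers straddling the grip symmetrically from above: tips at crop pixels (125,340) and (290,280), grip top at (205,360). In the top view the arm hides everything. I'll go down now.

Emit:
jog_arm(claw=[87,87,87,87,87], xyz=[[15,-1,-2.5],[32,-1,-2.5],[50,-1,-2.5],[66,-1,-2.5],[75,-1,-2.5]], roll=[0,0,0,0,0])

```text
time: 2.7
position: [0.5178, 0.0558, 0.1612]
tool_rot: [2.111, 0.205, -2.13]
ft_force: [0.1, -0.9, 0.5]
grip_width: 1.003
```

Emit:
jog_arm(claw=[75,65,55,48,42], xyz=[[0,0,0],[0,0,0],[0,0,0],[0,0,0],[0,0,0]], roll=[0,0,0,0,0])

```text
time: 3.2
position: [0.5182, 0.0558, 0.1619]
tool_rot: [2.112, 0.204, -2.129]
ft_force: [0.3, -0.4, 0.5]
grip_width: 0.63
```

Emit:
jog_arm(claw=[42,42,41,40,39], xyz=[[0,0,0],[0,0,0],[0,0,0],[0,0,0],[0,0,0]], roll=[0,0,0,0,0])

```text
time: 3.7
position: [0.5183, 0.0567, 0.1621]
tool_rot: [2.112, 0.206, -2.128]
ft_force: [0.7, 3.0, 1.3]
grip_width: 0.458
```

```bash
python3 - <<'E'
from h import *
im,d=get_image("scene"); u,v=352,200
cv2.imwrite("pics/c2.png",cv2.resize(im[v-60:v+60,u-80:u+80,::-1],(800,600),interpolation=cv2.INTER_CUBIC))
s=get_state(); print(s["position"],s["ft_force"],s["grip_width"]*87)
E
```

```text
[0.51834676 0.05661112 0.1621422 ] [0.02176766 2.49344329 2.73097724] 39.499554823898215
```

View pics/c2.png

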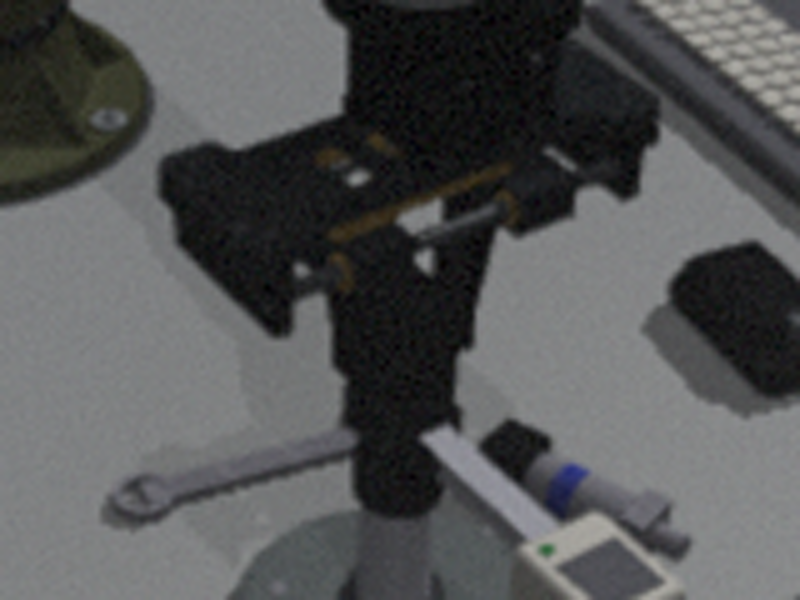

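The fingers straddle the upper part of the grip at crop (400,330), and the +y finger is just starting to push on the button. I'll squeeze now.

Emit:
jog_arm(claw=[36,33,30,27,25], xyz=[[0,0,0],[0,0,0],[0,0,0],[0,0,0],[0,0,0]], roll=[0,0,0,0,0], force=45)

```text
time: 4.25
position: [0.5183, 0.0569, 0.1621]
tool_rot: [2.112, 0.207, -2.128]
ft_force: [0.1, 4.2, 1.0]
grip_width: 0.345
```

Emit:
jog_arm(claw=[20,20,20,20], xyz=[[0,0,0],[0,0,0],[0,0,0],[0,0,0]], roll=[0,0,0,0])

```text
time: 4.65
position: [0.5183, 0.057, 0.1621]
tool_rot: [2.112, 0.207, -2.128]
ft_force: [0.1, 4.0, 0.9]
grip_width: 0.343
```

Emit:
jog_arm(claw=[20,20,20,20,20], xyz=[[-4,0,0],[-9,0,0],[-15,0,0],[-22,0,0],[-30,0,0]], roll=[0,0,0,0,0])

```text
time: 5.15
position: [0.5183, 0.0569, 0.1925]
tool_rot: [2.112, 0.207, -2.129]
ft_force: [0.7, 3.8, -5.9]
grip_width: 0.337
```

Emit:
jog_arm(claw=[20,20,20,20,20], xyz=[[-5,-0.5,0],[-11,-1,0],[-17,-1,0],[-22,-1,0],[-26,-1,0]], roll=[0,0,0,0,0])

```text
time: 5.65
position: [0.5183, 0.0571, 0.2189]
tool_rot: [2.111, 0.205, -2.129]
ft_force: [1.6, 0.0, -4.3]
grip_width: 0.339
```

Emit:
jog_arm(claw=[20,20,20,20,20], xyz=[[-3,0,0],[-7,0,0],[-12,0,0],[-18,0,0],[-24,0,0]], roll=[0,0,0,0,0])

```text
time: 6.15
position: [0.5181, 0.0569, 0.2411]
tool_rot: [2.11, 0.206, -2.131]
ft_force: [4.7, 2.9, -17.7]
grip_width: 0.337
```

Emit:
jog_arm(claw=[20,20,20,20,20], xyz=[[-6,0,0],[-12,0,0],[-18,0,0],[-24,0,0],[-29,0,0]], roll=[0,0,0,0,0])

```text
time: 6.65
position: [0.5181, 0.0569, 0.2683]
tool_rot: [2.108, 0.207, -2.133]
ft_force: [4.9, 1.6, -16.5]
grip_width: 0.339
```

Emit:
jog_arm(claw=[20,20,20,20,20], xyz=[[-2,0,0],[-4,0,0],[-6,0,0],[-8,0,0],[-9,0,0]], roll=[0,0,0,0,0])

```text
time: 7.15
position: [0.518, 0.0569, 0.2759]
tool_rot: [2.108, 0.208, -2.134]
ft_force: [4.8, 2.0, -17.3]
grip_width: 0.342
```

Emit:
jog_arm(claw=[20,20,20,20,20], xyz=[[-2,0,0],[-3.5,0,0],[-5,0,0],[-6,0,0],[-7,0,0]], roll=[0,0,0,0,0])

```text
time: 7.65
position: [0.518, 0.0569, 0.2814]
tool_rot: [2.107, 0.209, -2.135]
ft_force: [5.3, 1.5, -16.6]
grip_width: 0.342
```

```bash
python3 - <<'E'
from h import *
im,d=get_image("scene"); P=cloud("scene",d); u,v=370,180
cv2.imwrite("pics/c3.png",cv2.resize(im[v-80:v+140,u-110:u+110,::-1],(600,600),interpolation=cv2.INTER_CUBIC))
m=(abs(P[...,0]-.645)<.05)&(abs(P[...,1]-.08)<.05)&(P[...,2]>.2)&(P[...,2]<.29)&(im.min(-1)>110)
q=P[m]; print("cam top z",np.percentile(q[:,2],[50,75,90,95]).round(4),len(q), q.mean(0).round(3))
P0=cloud("scene",np.load("scene0.npy")); im0=cv2.imread("pics/scene0.png")
m=(abs(P0[...,0]-.645)<.05)&(abs(P0[...,1]-.08)<.05)&(P0[...,2]>.08)&(P0[...,2]<.17)&(im0.min(-1)>110)
q=P0[m]; print("before",np.percentile(q[:,2],[50,75,90,95]).round(4),len(q), q.mean(0).round(3))
s=get_state(); print(s["position"],s["ft_force"],s["grip_width"]*87)
E
```

```text
cam top z [0.2654 0.2662 0.2669 0.2673] 291 [0.639 0.079 0.264]
before [0.1462 0.1472 0.1479 0.1483] 256 [0.637 0.079 0.145]
[0.51809905 0.05686369 0.28155391] [  4.27267678   1.02613601 -14.93742961] 29.986290997593667
```

View pics/c3.png

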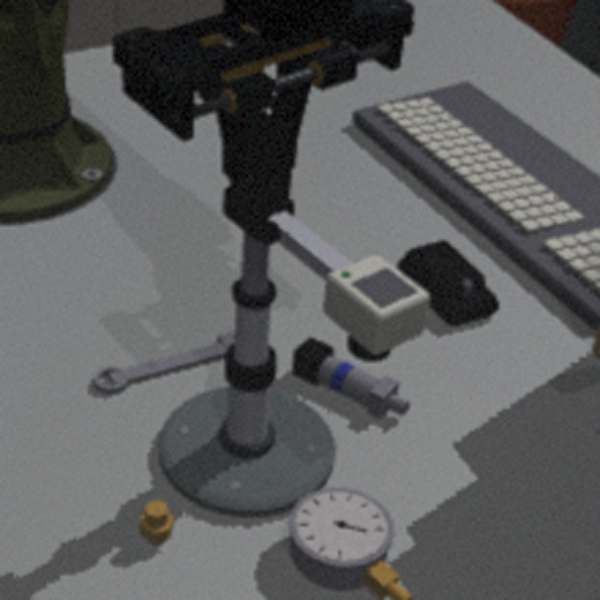

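The picture shows both tubes drawn out at crop (252,330), the camera risen with the grip and the loose objects untouched. The camera has risen about 119 mm and there is no stop force yet, so I'll feel for the stop.

Emit:
jog_arm(claw=[20,20,20,20], xyz=[[-1,0,0],[-2,0,0],[-2.5,0,0],[-2.5,0,0]], roll=[0,0,0,0])

```text
time: 8.1
position: [0.518, 0.0568, 0.2824]
tool_rot: [2.106, 0.21, -2.136]
ft_force: [5.0, 2.0, -18.1]
grip_width: 0.342
```

Emit:
jog_arm(claw=[20,20,20,20,20], xyz=[[-1,0,0],[-2,0,0],[-2.5,0,0],[-2.5,0,0],[-2.5,0,0]], roll=[0,0,0,0,0])

```text
time: 8.6
position: [0.518, 0.0568, 0.2824]
tool_rot: [2.105, 0.211, -2.138]
ft_force: [7.0, 3.0, -22.0]
grip_width: 0.342
```

The height has stopped at 0.2824 (+120.3 mm) while the force keeps rising, so this is the second stop. I'll hold and check that it is still.

Emit:
jog_arm(claw=[20,20,20,20,20], xyz=[[-1.5,0,0],[-2,0,0],[-2,0,0],[-2,0,0],[-2,0,0]], roll=[0,0,0,0,0])

```text
time: 9.1
position: [0.518, 0.0568, 0.2824]
tool_rot: [2.104, 0.212, -2.139]
ft_force: [6.4, 2.6, -20.6]
grip_width: 0.346
```

```bash
python3 - <<'E'
from h import *
for k in range(8):
    im,d=get_image("scene")
    if k%7==0:
        s=get_state(); P=cloud("scene",d)
        m=(abs(P[...,0]-.645)<.05)&(abs(P[...,1]-.08)<.05)&(P[...,2]>.2)&(P[...,2]<.29)&(im.min(-1)>110)
        print(s["time"],s["position"],s["ft_force"],s["grip_width"]*87,np.abs(s["qd"]).max(),np.percentile(P[m][:,2],[50,75,90,95]).round(4))
E
```

```text
9.15 [0.51797828 0.05678004 0.28236253] [  5.92231305   2.38955782 -19.98015972] 29.623847343359692 0.0018283827118850038 [0.2664 0.2671 0.2677 0.268 ]
9.5 [0.51799099 0.05678848 0.28238917] [  6.80110193   2.44238486 -21.05879294] 29.165919639632946 0.0021034436913477178 [0.2666 0.2672 0.2678 0.268 ]
```

Camera rise is 120 mm, everything is steady and the button is still pressed, so I'm handing in.

```bash
python3 -c "
from bench import order; print(order.close_job())"
```

```text
the job is handed in; nothing more can be done
None
```

The column is pulled up to the second stop, and I handed the job in with the arm still gripping it there. I took the grip from above across y at 45 N, which pressed the red button fully in (opening about 30 mm). Then I pulled straight up past the first stop, where the pull rose from about 5 N to 17 N.

- **Height:** the tool rose 120.3 mm. The depth image shows the camera risen about 120 mm, by medians before and after.
- **At the stop:** further commanded lift raised the force to about 20–22 N with no more height, which is well under the limits.
- **Holding still:** height was steady to within 0.1 mm over the last 0.4 s I watched, and the joints were essentially not moving. The job took 9.5 s of the 35 s allowed.
- **Other things on the bench:** the picture at nearly full height showed the gauge, adapter, transmitter, spanner and mouse undisturbed. The mug was outside that crop, but the arm passed well above it. The gripper stayed clear of the camera.

One small disagreement: the two cameras put the grip about 3–4 mm apart. I aimed between the two, and no check failed.

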